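Lift the wide-well insert out of the dry-block heater with its bayonet key

ROBOT

A 6-joint arm with a two-finger parallel gripper is mounted at the origin on a cart in front of the work surface, level with it; the furniture and walls round the work are solid. World frame = base frame: x ahead of the robot, y to its left, z up, the work surface at z = 0. Lengths are in m, angles in degrees, forces in N, time in s.
With the tool pointing down it reaches from about 0.4 to 0.825 m from the base axis. Payload 7 kg.
Tool frame: the origin (TCP) lies midway between the tips of the shut fingers; the grasp point (between the pads) lies 19 mm behind it; z points along the fingers, y is the direction in which the jaws open and shut (so a half turn about z gives the same grasp; the last joint's range is limited). The gripper opens to 88 mm and grips with 3 to 60 N. Pads are 19 mm wide; open, the fingers measure 130 mm over their backs; the gripper's body (78 mm by 193 mm) begins 47 mm behind the grasp point.
Start: joints at [-54.196, 20.546, 0.682, 0, -70.136, -16.507], TCP at [0.223, -0.637, 0.227] pointing down, gripper open.
Joint ranges: [-176.03, 176.03], [-82.01, 121.73], [-58.28, 71.71], [-173.87, 95.51], [-174.79, -0.11], [-173.66, 173.66]. Speed limits (degrees/s): [136.94, 136.94, 172.46, 180, 180, 180].

INTERFACE

Orientations are given as [roll, pitch, yaw] about the fixed x, y, z axes, in that order (R = Rz(yaw) Ry(pitch) Rx(roll)).
In Python, from station import get_state, imaging, job gives the robot as it stands. The module is installed in compiled form; this text tells all that it offers.
- The arm moves only by the tool arm_command, never from a script. Its argument "rows" is one flat list of numbers, 4 for each row, row after row: the shift along the tool's x, y, z in mm, then the turn about the tool's z in degrees. A call has 1 to 20 rows; each row is the pose to reach, as a shift and turn from the pose measured when the call began, along the tool's axes at that moment; what a row does not reach only later rows make up. A row lasts 1/10 s, in which the tool goes at most 50 mm and 8.59 degrees, less where a joint would pass 70% of its speed; a pose out of reach is approached as far as the arm can. A call with a gripper value outside its range is refused whole. "gripper" is the opening, from 0 (shut) to 1 (fully open), set as the call begins (left out, the last holds). The fingers move at their own pace and stop on an object; "grip_force" is the grip in N (left out, the last holds). Time passes only in rows, so rows that repeat a pose let the fingers close. It gives the time, the measured TCP pose, the force and the opening at its end, in the units of the state.
- get_state(): the state, without advancing time (a new reading comes with each control period).
- imaging.get_image(name): name is "side" or "top"; returns (picture, depth): 480x640x3 uint8, blue, green, red; 480x640 float32, m along the optical axis (not along the pixel's ray), 0 where there is no reading.
- imaging.camera_info(name): a dict with "vertical_fov" (degrees; the focal length in pixels is half the picture's height over the tangent of half this angle, whatever the lens; pixels are square), "cx", "cy" (the principal point, pixels), "position" and "orientation" of the camera in the world. Camera axes: x right, y down, z forward; pixel columns grow to the right and rows downward; lengths in m; the calibration is good to about 2 mm. A picture is of the moment at which its call begins. camera_info takes no time and is no camera call.
- job.job_done(): hands the job in, once; it reports no verdict.
The state is a dict: "t": time; "qpos": joint angles; "qd": joint speeds; "joint_efforts": joint torques, N m; "tool_pos": TCP position; "tcp_rot": TCP orientation; "force": force on the tool from outside, world axes, zero at the start; "moment": the same for the moment, N m; "finger_gap": finger opening in m.
Only numpy, scipy, OpenCV 4.12 (cv2) and the standard library are available. Lean on these libraries where they do the work, as an engineer would, in place of code of your own. Each camera call takes 0.05 s, during which the arm holds its last target. There are 200 camera calls.

TASK

Take the T-handled lift-out key from its rest, put its cross pin down through the keyhole of the heater insert with the four wide wells, give it about a quarter turn so that the pin catches underneath, and draw that insert straight up out of its bay. Then tip it over to about 40 degrees, to whichever side you like, so that its underside can be looked at, and finish still holding it up on the key in that attitude, clear above the heater by 5 cm or more. The other insert, with the ten narrow wells, stays in its bay.

Things in the scene. Friction and masses are not known exactly. Their poses are not given: they have to be found in the camera images.
- heater: White dry-block heater, fixed, 234x240x95 mm (x,y,z), origin under it on the worktop; sloping control panel on its -x side. Its flat top, 95 mm up, has two bays 65x89 mm, 51 mm deep, centred at x +20, y +54 and -54 mm of its frame. Each holds one aluminium insert with 2.5 mm play all round; which is where varies.
- wide_insert: The insert to lift out: loose aluminium block 60x84x50 mm (x,y,z), 0.24 to 0.39 kg, with FOUR wide wells (22 mm) near the corners; its top lies 1 mm below the heater's top, so it cannot be gripped itself. Origin at the centre of its underside, z up.
- wide_insert_keyhole (a point): Centre of the wide insert's keyhole in its top face, insert's axes: round hole 14 mm across, with a slot 9 mm wide and 32 mm long through it along y. The keyhole plate is 14 mm thick; below it a cavity 34 mm square and 22 mm deep lets the key's pin turn either way, without a stop.
- wide_insert_center (a point): Centre of the wide insert (25 mm above its underside), insert's axes.
- narrow_insert: The other insert, same outside size and same keyhole, but TEN narrow wells (10 mm) in two rows; origin at the centre of its underside. It stays in its bay.
- lift_key: T-handled lift-out key, loose, 0.09 kg, 84 mm tall, upright in its rest; origin at its nose (lower end), z up the shaft. Shaft 11 mm thick, nose tapered over 7 mm to 5 mm. Collar 22 mm across, its underside 30.5 mm above the nose: it meets the insert's top when the key is fully in. Half a turn about z makes no difference.
- key_grip (a point): Centre of the key's grey handle bar, 75 mm above the nose, key's axes. Bar 14 mm thick (x), 60 mm long (y), 18 mm high: grip it across its thickness. When the insert hangs on the key its play lets it lag the key's tilt by up to about 10 degrees and shift 2 mm.
- key_pin (a point): Centre of the key's cross pin, 10 mm above the nose, key's axes. The pin, 5 mm thick and 26 mm long, lies along y, parallel to the handle bar. With the key fully in, the pin is 4 mm clear below the keyhole plate.
- key_rest: White plastic block, fixed, 82x88x42 mm, origin under it on the worktop; the key stands in a slot in its top, collar on the block, pin and handle bar along the block's y. Lift the key straight up by 32 mm or more to free it.
Mind the look-alikes: they are no part of the job. What is shaped like the wide_insert but blue or green is not meant. Leave any yellow look-alike of the lift_key alone.

How it is judged:
By the outcome, as a careful person would: the job done as asked, in the order asked, and still so for the second after the job is handed in, while the arm keeps its last pose, push and grip.
It also fails if it takes over 58 s, if anything falls off the work surface, if the arm or the gripper's body presses on something with over 40 N, if the wrist force passes 120 N, or if a joint passes its speed limit or range.

## Working session

There is one attempt and no reset: what is moved stays moved. The work goes in short steps, Python scripts to look and compute and a tool call to move; the robot and the scene stay as the last step left them, time stands still between calls to the robot, and variables do not carry over. Pictures are saved under pics/ and viewed, about 8 in all and at most 12, crops included, and the job is handed in when it is done.

Besides the shell and the picture viewer there is one more tool, called after "Request:" as name(argument=value, ...) on one line, values as JSON. arm_command: Moves the arm, as the interface text tells. Its arguments: {"type":"object","properties":{"rows":{"type":"array","items":{"type":"number"}},"gripper":{"type":"number"},"grip_force":{"type":"number"}},"required":["rows"]}

```bash
mkdir -p pics; cat > h.py <<'E'
import numpy as np, cv2
from scipy.spatial.transform import Rotation as R
from station import get_state, imaging, job
def cam(n):
    c=imaging.camera_info(n); f=240/np.tan(np.radians(c["vertical_fov"]/2))
    return c,f
def rot(c):
    o=np.array(c["orientation"]); 
    return o if o.shape==(3,3) else R.from_euler('xyz',o,degrees=True).as_matrix()
def ray(n,u,v):
    c,f=cam(n); d=rot(c)@np.array([(u-c["cx"])/f,(v-c["cy"])/f,1]); return np.array(c["position"]),d
def onz(n,u,v,z):
    p,d=ray(n,u,v); return p+d*(z-p[2])/d[2]
def pt(n,u,v,dep):
    p,d=ray(n,u,v); return p+d*dep
def proj(n,P):
    c,f=cam(n); q=rot(c).T@(np.array(P)-np.array(c["position"])); return f*q[0]/q[2]+c["cx"],f*q[1]/q[2]+c["cy"]
E
python3 - <<'E'
from h import *
for n in("top","side"):
    print(imaging.camera_info(n)); i,d=imaging.get_image(n); cv2.imwrite(f"pics/{n}0.png",i); np.save(f"{n}0.npy",d)
print(get_state())
E
```

```text
{'vertical_fov': 44.277774156988144, 'cx': 318.996916677078, 'cy': 244.8101065404502, 'position': array([ 0.19156512, -0.12590876,  1.53930913]), 'orientation': array([-167.34126905,    0.30455486,  -91.30384097])}
{'vertical_fov': 52.65572922992733, 'cx': 314.954096086435, 'cy': 238.8619693980382, 'position': array([ 0.46769595, -0.93100584,  0.85270308]), 'orientation': array([-133.33071951,    0.50255505,   -4.01255951])}
{'t': 0.1, 'qpos': array([-5.41943668e+01,  2.05885292e+01,  6.39794922e-01, -1.78669054e-02,
       -7.01370973e+01, -1.65067134e+01]), 'qd': array([ 0.0317779 , -0.05903657,  0.13892348,  0.08059908,  0.08749119,
        0.06423512]), 'joint_efforts': array([-1.60758365e-03, -5.84164596e+01,  2.93748593e+01,  7.01554388e+00,
        1.01484740e-02, -6.37810581e-05]), 'tool_pos': array([ 0.22291284, -0.63666498,  0.22570832]), 'tcp_rot': array([ 1.79912933e+02, -8.28470619e-03, -1.60707157e+02]), 'force': array([-0.11181289,  0.01190907, -0.51867436]), 'moment': array([-0.02411101, -0.02043258,  0.01281892]), 'finger_gap': 0.08763259423123818}
```

View pics/top0.png

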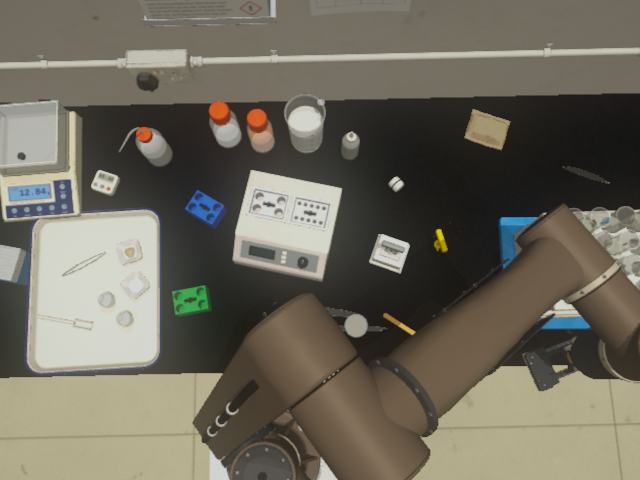

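View pics/side0.png

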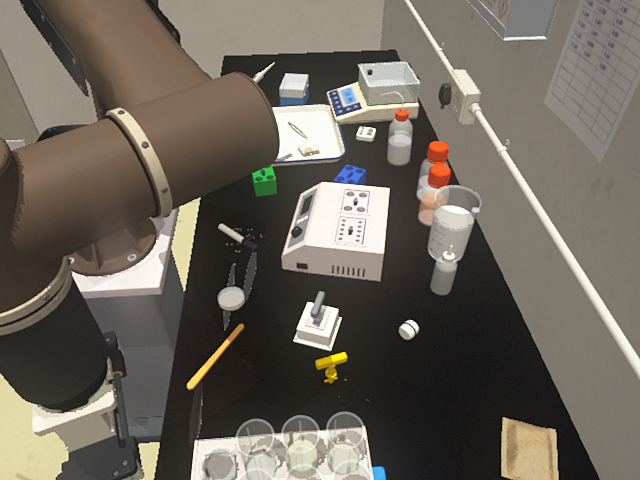

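In the top view, the four-well aluminium insert is at (269,204) and the ten-well one at (312,212). The blue (205,208) and green (191,300) blocks are look-alikes. The grey-handled key is in the white rest at (390,252), and the yellow key at (441,240) is a look-alike. I'll enlarge both targets to confirm.

```bash
python3 - <<'E'
from h import *
t=cv2.imread("pics/top0.png"); s=cv2.imread("pics/side0.png")
a=cv2.resize(t[165:285,225:345],(400,400),interpolation=cv2.INTER_CUBIC)
b=cv2.resize(t[225:281,362:418],(400,400),interpolation=cv2.INTER_CUBIC)
cv2.imwrite("pics/crop1.png",np.hstack([a,b]))
d=np.load("top0.npy")
for u,v in[(269,204),(240,190),(290,205),(335,200),(390,252),(394,247),(380,265),(374,255)]: print(u,v,d[v,u],pt("top",u,v,d[v,u]).round(4))
E
```

```text
269 204 1.5181268 [6.297e-01 6.000e-04 8.180e-02]
240 190 1.6093019 [0.6951 0.0864 0.0031]
290 205 1.5036874 [ 0.6218 -0.0541  0.0948]
335 200 1.5102189 [ 0.6336 -0.1692  0.0907]
390 252 1.5253516 [ 0.5036 -0.3087  0.046 ]
394 247 1.4744997 [ 0.5052 -0.3129  0.0985]
380 265 1.5630469 [ 0.4783 -0.2859  0.0017]
374 255 1.5327386 [ 0.4985 -0.2679  0.0373]
```

View pics/crop1.png

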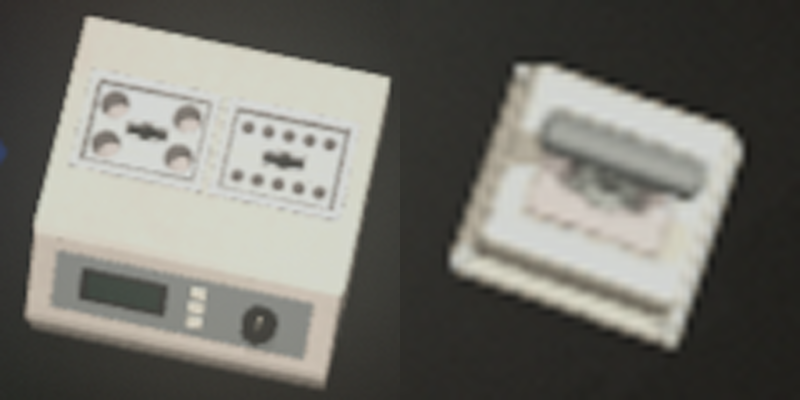

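Confirmed: the four-well insert is the left one in the heater, and the key has a grey bar in the white rest. Next I'll measure both.

```bash
cat >> h.py <<'E'
def grid(n,d):
    v,u=np.mgrid[0:480,0:640]; p,_=ray(n,0,0); c,f=cam(n)
    D=np.stack([(u-c["cx"])/f,(v-c["cy"])/f,np.ones_like(u)],-1)@rot(c).T
    return p+D*d[...,None]
def axis(P):
    m=P.mean(0); w,V=np.linalg.eigh(np.cov((P-m).T)); a=V[:,-1]; a=a if a[1]>0 else -a
    return m,np.degrees(np.arctan2(-a[0],a[1]))  # yaw such that axis is local +y
def blob(img,n,seed,z,half,up=6):
    """dark blob nearest the seed pixel, cast onto plane z -> centre (box middle along axes), yaw of long axis"""
    u0,v0=seed; h=half
    g=cv2.cvtColor(img,cv2.COLOR_BGR2GRAY)[v0-h:v0+h+1,u0-h:u0+h+1]
    g=cv2.resize(g,None,fx=up,fy=up,interpolation=cv2.INTER_CUBIC)
    t,_=cv2.threshold(g,0,255,cv2.THRESH_OTSU)
    m=(g<t).astype(np.uint8); k,l,s,c=cv2.connectedComponentsWithStats(m)
    i=1+np.argmin(np.linalg.norm(c[1:]-np.array([(h+.5)*up]*2),axis=1)+1e3*(s[1:,4]<4*up*up))
    y,x=np.nonzero(l==i); U=(x+.5)/up-.5+u0-h; V=(y+.5)/up-.5+v0-h
    P=np.array([onz(n,a,b,z)[:2] for a,b in zip(U,V)])
    c0,yaw=axis(P); q=np.radians(yaw); X=np.array([np.cos(q),np.sin(q)]);Y=np.array([-X[1],X[0]])
    ex=(P-c0)@X; ey=(P-c0)@Y
    return c0,yaw,(np.ptp(ex),np.ptp(ey)),(c0+X*(ex.max()+ex.min())/2+Y*(ey.max()+ey.min())/2)
E
python3 - <<'E'
from h import *
T=cv2.imread("pics/top0.png"); S=cv2.imread("pics/side0.png")
d=np.load("top0.npy"); ds=np.load("side0.npy")
for nm,P in(("key top",(268.7,204)),): pass
for n,I,sd in(("top",T,(269,204)),("side",S,(355,202)),("top",T,(311,213)),("side",S,(350,231))):
    r=blob(I,n,sd,0.094,9); print("hole",n,r[0].round(4),round(r[1],1),np.round(r[2],4),r[3].round(4))
for n,D in(("top",d),("side",ds)):
    G=grid(n,D); z=G[...,2]
    m=(abs(z-.095)<.004)&(abs(G[...,0]-.6)<.2)&(abs(G[...,1]+.05)<.19); P=G[m][:,:2].astype(np.float32)
    print("heater",n,m.sum(),np.median(z[m]),cv2.minAreaRect(P))
    m=(z>.07)&(abs(G[...,0]-.5)<.06)&(abs(G[...,1]+.31)<.06); P=G[m]
    print("bar",n,m.sum(),P[:,2].max().round(4),axis(P[:,:2]),cv2.minAreaRect(P[:,:2].astype(np.float32)))
    m=(z>.02)&(z<.05)&(abs(G[...,0]-.5)<.08)&(abs(G[...,1]+.31)<.08); P=G[m]
    print("rest",n,m.sum(),np.percentile(P[:,2],[10,50,90]).round(4),cv2.minAreaRect(P[:,:2].astype(np.float32)))
for P in((.505,-.313,.0865),(.63,0,.094)): print(proj("top",P),proj("side",P))
E
```

```text
hole top [6.258e-01 4.000e-04] -13.2 [0.0135 0.0321] [6.257e-01 5.000e-04]
hole side [ 0.6261 -0.0016] -10.3 [0.0118 0.0311] [ 6.261e-01 -6.000e-04]Traceback (most recent call last):
  File "<stdin>", line 6, in <module>
  File "h.py", line 34, in blob
    P=np.array([onz(n,a,b,z)[:2] for a,b in zip(U,V)])
                ~~~^^^^^^^^^
  File "h.py", line 13, in onz
    p,d=ray(n,u,v); return p+d*(z-p[2])/d[2]
        ~~~^^^^^^^
  File "h.py", line 11, in ray
    c,f=cam(n); d=rot(c)@np.array([(u-c["cx"])/f,(v-c["cy"])/f,1]); return np.array(c["position"]),d
        ~~~^^^
  File "h.py", line 5, in cam
    c=imaging.camera_info(n); f=240/np.tan(np.radians(c["vertical_fov"]/2))
ValueError: time passes only in moves, steps and waits
```

```bash
sed -i 's/^def cam(n):/import functools\n@functools.lru_cache\ndef cam(n):/' h.py
cat > m.py <<'E'
from h import *
T=cv2.imread("pics/top0.png"); S=cv2.imread("pics/side0.png")
d=np.load("top0.npy"); ds=np.load("side0.npy")
for n,I,sd in(("top",T,(269,204)),("side",S,(355,202)),("top",T,(311,213)),("side",S,(350,231))):
    r=blob(I,n,sd,0.094,9); print("hole",n,r[0].round(4),round(r[1],1),np.round(r[2],4),r[3].round(4))
for n,D in(("top",d),("side",ds)):
    G=grid(n,D); z=G[...,2]
    m=(abs(z-.095)<.004)&(abs(G[...,0]-.6)<.2)&(abs(G[...,1]+.05)<.19); P=G[m][:,:2].astype(np.float32)
    print("heater",n,m.sum(),np.median(z[m]),cv2.minAreaRect(P))
    m=(z>.07)&(abs(G[...,0]-.5)<.06)&(abs(G[...,1]+.31)<.06); P=G[m]
    print("bar",n,m.sum(),P[:,2].max().round(4),axis(P[:,:2]),cv2.minAreaRect(P[:,:2].astype(np.float32)))
    m=(z>.02)&(z<.05)&(abs(G[...,0]-.5)<.08)&(abs(G[...,1]+.31)<.08); P=G[m]
    print("rest",n,m.sum(),np.percentile(P[:,2],[10,50,90]).round(4),cv2.minAreaRect(P[:,:2].astype(np.float32)))
for P in((.505,-.313,.0865),(.63,0,.094)): print(proj("top",P),proj("side",P))
E
python3 m.py
```

```text
hole top [6.258e-01 4.000e-04] -13.2 [0.0135 0.0321] [6.257e-01 5.000e-04]
hole side [ 0.6261 -0.0016] -10.3 [0.0118 0.0311] [ 6.261e-01 -6.000e-04]
hole top [ 0.6005 -0.1035] -13.1 [0.0137 0.0324] [ 0.6005 -0.1036]
hole side [ 0.6006 -0.1058] -13.0 [0.0121 0.0315] [ 0.6007 -0.1051]
heater top 4752 0.09476351425919005 ((0.6611453294754028, -0.0637131780385971), (0.24596068263053894, 0.3508315086364746), 74.21363830566406)
bar top 153 0.1027 (array([ 0.50886205, -0.30908105]), np.float64(-21.944538094415574)) ((0.51042640209198, -0.3097659945487976), (0.059271469712257385, 0.016233613714575768), 69.6268310546875)
rest top 636 [0.0353 0.0408 0.0452] ((0.5098395347595215, -0.309369832277298), (0.07586636394262314, 0.07194182276725769), 69.18521881103516)
heater side 4726 0.09551641202597833 ((0.6633045673370361, -0.06692343950271606), (0.2506932020187378, 0.3512604832649231), 74.39349365234375)
bar side 212 0.0997 (array([ 0.50783208, -0.31687707]), np.float64(-21.538687546853684)) ((0.5080377459526062, -0.31284835934638977), (0.060085803270339966, 0.014354238286614418), 68.68631744384766)
rest side 1076 [0.0286 0.0412 0.044 ] ((0.5081993341445923, -0.31222695112228394), (0.07953023165464401, 0.07066644728183746), 69.32798767089844)
(np.float64(393.47370267727104), np.float64(248.09234784181717)) (np.float64(315.2960724474908), np.float64(304.7093989033218))
(np.float64(268.8031688340349), np.float64(202.5194649551535)) (np.float64(356.61620230090074), np.float64(201.05312196301531))
```

```bash
cat >> h.py <<'E'
def goto(P,toolyaw,s=None):
    s=s or get_state(); M=R.from_euler('xyz',s["tcp_rot"],degrees=True)
    t=M.inv().apply(np.array(P)-s["tool_pos"])*1000
    Mt=M.as_matrix(); y=np.degrees(np.arctan2(Mt[1,0],Mt[0,0]))
    dt=-((toolyaw-y+180)%360-180)
    print("shift mm",t.round(1),"turn",round(dt,1),"| rot",np.round(s["tcp_rot"],2),"t",s["t"])
E
python3 - <<'E'
from h import *
goto((.509,-.3113,.14),-111.2)
d=np.load("top0.npy"); G=grid("top",d); z=G[...,2]
for nm,x0,x1,y0,y1 in(("rack",.3,.65,-.9,-.5),("yellow",.45,.56,-.5,-.4),("behind",.7,.9,-.2,.1)):
    m=(G[...,0]>x0)&(G[...,0]<x1)&(G[...,1]>y0)&(G[...,1]<y1)&(z>.02)&(z<.25); P=G[m]
    if len(P): print(nm,P.min(0).round(3),P.max(0).round(3))
E
```

```text
shift mm [-377.5  212.4   86. ] turn -49.5 | rot [ 1.7991e+02 -1.0000e-02 -1.6071e+02] t 0.1
rack [ 0.301 -0.861  0.02 ] [ 0.597 -0.602  0.25 ]
yellow [ 0.496 -0.448  0.029] [ 0.555 -0.422  0.092]
behind [ 0.7  -0.2   0.02] [0.897 0.1   0.175]
```

Request:
arm_command(rows=[-10,6,0,-2,-30,17,0,-5,-55,31,0,-9,-80,45,0,-13,-107,60,0,-17,-134,75,0,-21,-161,90,0,-25,-188,106,0,-29,-215,121,5,-32,-242,136,15,-36,-269,151,25,-40,-296,166,37,-43,-323,182,49,-46,-345,194,60,-48,-362,204,70,-49,-372,209,78,-49.5,-377,212,84,-49.5,-377.5,212.4,86,-49.5], gripper=0.6)

```text
t: 1.9
tool_pos: [0.5088, -0.3109, 0.1392]
tcp_rot: [179.9, 0.1, -111.2]
force: [0.0, -0.3, 0.5]
finger_gap: 0.0525
```

```bash
python3 - <<'E'
from h import *
goto((.509,-.3113,.0675),-111.2)
print(get_state()["qpos"].round(1))
E
```

```text
shift mm [ 0.3 -0.5 71.7] turn 0.0 | rot [ 1.7987e+02  6.0000e-02 -1.1118e+02] t 1.9
[-12.7  17.3 -16.2  -0.1 -56.6  -8.4]
```

Request:
arm_command(rows=[0.3,-0.5,12,0,0.3,-0.5,27,0,0.3,-0.5,42,0,0.3,-0.5,55,0,0.3,-0.5,64,0,0.3,-0.5,70,0,0.3,-0.5,71.7,0,0.3,-0.5,71.7,0])

```text
t: 2.7
tool_pos: [0.5091, -0.3114, 0.0676]
tcp_rot: [179.9, 0.1, -111.2]
force: [-0.0, 0.7, -0.6]
finger_gap: 0.0524
```

Request:
arm_command(rows=[0,0,0,0,0,0,0,0,0,0,0,0,0,0,0,0,0,0,0,0,0,0,0,0,0,0,0,0,0,0,0,0], gripper=0, grip_force=20)

```text
t: 3.5
tool_pos: [0.5091, -0.3114, 0.0676]
tcp_rot: [179.9, 0.1, -111.2]
force: [0.1, -0.1, -0.3]
finger_gap: 0.0142
```

```bash
python3 - <<'E'
from h import *
s=get_state(); print(s["finger_gap"],s["tool_pos"],s["tcp_rot"],s["force"],s["moment"])
ims=[imaging.get_image(n)[0] for n in("top","side")]
a=cv2.resize(ims[0][190:310,310:470],(400,300),interpolation=cv2.INTER_CUBIC)
b=cv2.resize(ims[1][240:360,240:400],(400,300),interpolation=cv2.INTER_CUBIC)
cv2.imwrite("pics/grip.png",np.hstack([a,b]))
E
```

```text
0.014182586216778247 [ 0.5091404  -0.31139832  0.06759367] [ 1.79880875e+02  5.12959150e-02 -1.11181449e+02] [ 0.07242368 -0.08922446 -0.26156339] [ 0.06147506  0.0090077  -0.00751486]
```

View pics/grip.png

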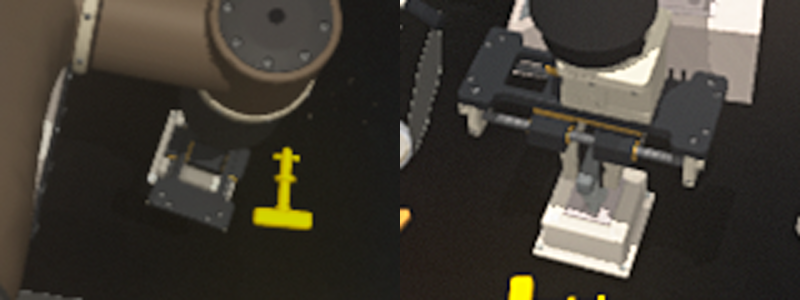

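The key is held (gap 14.2 mm) with no side force. Next I lift it straight up.

Request:
arm_command(rows=[0,0,0,0,0,0,0,0,0,0,-3,0,0,0,-10,0,0,0,-20,0,0,0,-32,0,0,0,-46,0,0,0,-62,0,0,0,-78,0,0,0,-94,0,0,0,-108,0,0,0,-118,0,0,0,-122,0,0,0,-122,0], grip_force=60)

```text
t: 5.0
tool_pos: [0.5095, -0.3116, 0.1902]
tcp_rot: [179.9, 0.1, -111.2]
force: [-1.2, 0.2, -0.9]
finger_gap: 0.0135
```

```bash
python3 - <<'E'
from h import *
s=get_state(); print(s["finger_gap"],s["force"],s["moment"])
goto((.626,-.0005,.185),-103)
for n in("top","side"):
    i,d=imaging.get_image(n); cv2.imwrite(f"pics/lift_{n}.png",i)
P=s["tool_pos"]; 
for dz in(0.019,-.056+.0305,-.046,-.056): print(dz,proj("side",P+[0,0,dz]))
i=cv2.imread("pics/lift_side.png"); u,v=map(int,proj("side",P+[0,0,-.02]))
cv2.imwrite("pics/lift_c.png",cv2.resize(i[v-40:v+41,u-40:u+41],(560,560),interpolation=cv2.INTER_CUBIC)); print(u,v)
E
```

```text
0.013507851996109859 [-1.23210721  0.24625213 -0.87618896] [0.01637366 0.13897942 0.01540457]
shift mm [-332.2    3.8    5.5] turn -8.2 | rot [ 1.7993e+02  6.0000e-02 -1.1118e+02] t 5.0
0.019 (np.float64(317.1363817781319), np.float64(261.72287990837174))
-0.025500000000000002 (np.float64(317.2691813240647), np.float64(277.9624173843679))
-0.046 (np.float64(317.32744901625864), np.float64(285.0877457458287))
-0.056 (np.float64(317.35524256999184), np.float64(288.48651081140895))
317 276
```

View pics/lift_c.png

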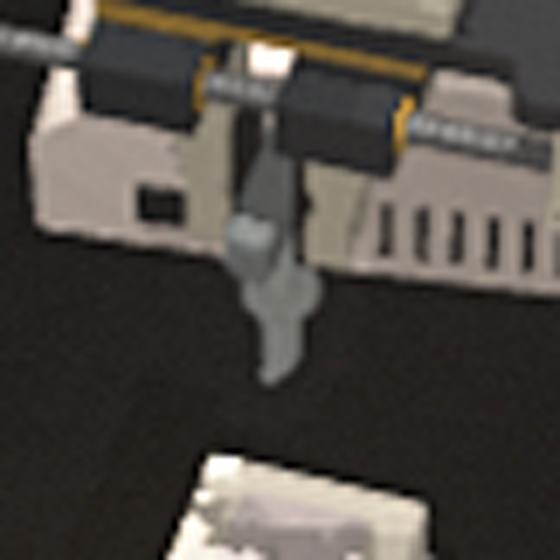

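The key hangs free of the rest. The bar end is near (313,272), the collar at (318,278) and the nose or pin at (316,291) in the side view. I'll check these against the predicted points.

```bash
python3 - <<'E'
from h import *
P=np.array([.5095,-.3116,.1902]); q=np.radians(-21.2); Y=np.array([-np.sin(q),np.cos(q),0]); X=np.array([np.cos(q),np.sin(q),0])
u,v=317,276
def c(p): a,b=proj("side",p); return round((a-277+.5)*6.914),round((b-236+.5)*6.914)
for nm,h,y in(("barnear mid",75,-30),("barnear top",84,-30),("barnear bot",66,-30),("collar",30.5,0),("collar near",30.5,-11),("pin near",10,-13),("pin far",10,13),("nose",0,0)):
    print(nm,c(P+[0,0,-.056+h/1000]+Y*y/1000))
E
```

```text
barnear mid (247, 261)
barnear top (247, 237)
barnear bot (248, 284)
collar (282, 293)
collar near (270, 322)
pin near (269, 377)
pin far (296, 309)
nose (282, 366)
```

Request:
arm_command(rows=[-6,0,0,0,-20,0,0,0,-38,0.5,0,-1,-58,0.5,0,-1,-80,1,0,-2,-102,1,0,-3,-124,1,0,-4,-146,1.5,0,-5,-168,2,0,-6,-190,2,0,-7,-212,2.5,0,-7.5,-234,3,0,-8,-256,3,0,-8.5,-278,3.5,0,-8.7,-298,3.8,2,-8.7,-314,3.8,4,-8.7,-325,3.8,5.5,-8.7,-330,3.8,5.5,-8.7,-332.2,3.8,5.5,-8.7,-332.2,3.8,5.5,-8.7])

```text
t: 7.1
tool_pos: [0.6255, -0.0005, 0.1838]
tcp_rot: [179.8, 0.1, -102.5]
force: [0.3, 0.2, -2.0]
finger_gap: 0.0135
```

```bash
python3 - <<'E'
from h import *
s=get_state(); print(s["finger_gap"],s["force"],s["moment"],s["qpos"].round(1))
goto((.626,-.0003,.146),-102.5)
for n in("top","side"):
    i,d=imaging.get_image(n); cv2.imwrite(f"pics/ab_{n}.png",i)
i=cv2.imread("pics/ab_side.png"); u,v=355,190
k=10
c=cv2.resize(i[v-30:v+31,u-30:u+31],(610,610),interpolation=cv2.INTER_CUBIC)[:600]
cv2.imwrite("pics/ab_c.png",c)
P=s["tool_pos"]; q=np.radians(s["tcp_rot"][2]+90); Y=np.array([-np.sin(q),np.cos(q),0])
for nm,h,y in(("bar near",75,-30),("collar",30.5,0),("pin near",10,-13),("pin far",10,13),("nose",0,0)):
    a,b=proj("side",P+[0,0,-.056+h/1000]+Y*y/1000); print(nm,round((a-325+.5)*10),round((b-160+.5)*10))
E
```

```text
0.013529820580454842 [ 0.29431894  0.21728022 -2.03120929] [-0.02917099  0.07432425 -0.02612466] [ 17.7  17.7  -9.2  -0.2 -63.2 -30.1]
shift mm [-0.2 -0.6 37.8] turn -0.0 | rot [ 1.7983e+02  8.0000e-02 -1.0250e+02] t 7.1
bar near 314 128
collar 316 208
pin near 307 309
pin far 317 244
nose 310 309
```

View pics/ab_c.png

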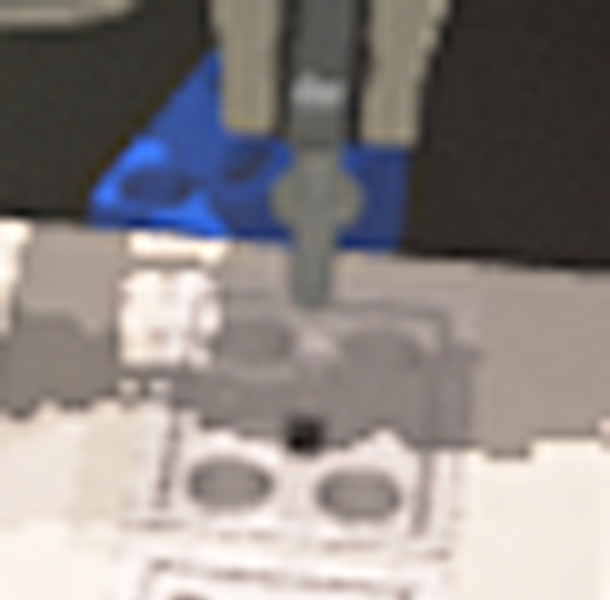

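The key matches its predicted points within a pixel: the collar is at crop (316,200) and the pin end at (308,305). The keyhole is below it. I'll lower it in stages and watch the force.

Request:
arm_command(rows=[-0.2,-0.6,5,0,-0.2,-0.6,14,0,-0.2,-0.6,23,0,-0.2,-0.6,29,0,-0.2,-0.6,32,0,-0.2,-0.6,34.5,0,-0.2,-0.6,37,0,-0.2,-0.6,39.5,0,-0.2,-0.6,42,0,-0.2,-0.6,42,0])

```text
t: 8.2
tool_pos: [0.6257, -0.0007, 0.1416]
tcp_rot: [179.8, 0.1, -102.5]
force: [0.2, -0.3, -1.2]
finger_gap: 0.0135
```

Request:
arm_command(rows=[0,0,2,0,0,0,4,0,0,0,6,0,0,0,8,0,0,0,8,0])

```text
t: 8.7
tool_pos: [0.6255, -0.0007, 0.1332]
tcp_rot: [179.8, 0.1, -102.5]
force: [-0.1, -0.0, -1.5]
finger_gap: 0.0134
```

Request:
arm_command(rows=[0,0,2.5,0,0,0,5,0,0,0,7.5,0,0,0,10,0,0,0,12,0,0,0,13,0,0,0,13,0])

```text
t: 9.4
tool_pos: [0.6254, -0.0007, 0.12]
tcp_rot: [179.8, 0.1, -102.5]
force: [0.4, -0.1, -1.8]
finger_gap: 0.0137
```

Request:
arm_command(rows=[0,0,0,-2,0,0,0,-7,0,0,0,-14,0,0,0,-21,0,0,0,-28,0,0,0,-35,0,0,0,-42,0,0,0,-49,0,0,0,-56,0,0,0,-63,0,0,0,-70,0,0,0,-77,0,0,0,-83,0,0,0,-88,0,0,0,-90,0,0,0,-90])

```text
t: 11.0
tool_pos: [0.6255, -0.0007, 0.1202]
tcp_rot: [-179.9, 0.2, -12.5]
force: [0.5, -0.2, -0.7]
finger_gap: 0.0134
```

Request:
arm_command(rows=[0,0,-2,0,0,0,-4,0,0,0,-6,0,0,0,-9,0,0,0,-12,0,0,0,-15,0,0,0,-15,0])

```text
t: 11.7
tool_pos: [0.6258, -0.0007, 0.1358]
tcp_rot: [-179.9, 0.2, -12.5]
force: [0.9, -0.4, -4.0]
finger_gap: 0.0134
```

The load rose by about 3 N, so the insert is hanging on the key. I continue straight up.

Request:
arm_command(rows=[0,0,-3,0,0,0,-8,0,0,0,-14,0,0,0,-20,0,0,0,-26,0,0,0,-32,0,0,0,-38,0,0,0,-44,0,0,0,-50,0,0,0,-56,0,0,0,-62,0,0,0,-68,0,0,0,-73,0,0,0,-77,0,0,0,-78,0])

```text
t: 13.2
tool_pos: [0.6263, -0.0008, 0.2144]
tcp_rot: [-179.9, 0.1, -12.5]
force: [-0.1, -0.4, -3.2]
finger_gap: 0.0137
```

```bash
python3 - <<'E'
from h import *
s=get_state(); print(s["finger_gap"],s["force"],s["moment"],s["qpos"].round(1),s["tool_pos"])
for n in("top","side"):
    i,d=imaging.get_image(n); cv2.imwrite(f"pics/up_{n}.png",i); np.save(f"up_{n}.npy",d)
i=cv2.imread("pics/up_side.png"); cv2.imwrite("pics/up_c.png",cv2.resize(i[100:300,250:450],(600,600),interpolation=cv2.INTER_CUBIC))
E
```

```text
0.01368573941070108 [-0.06786819 -0.43741849 -3.15823021] [-0.09893107  0.13878727 -0.00694605] [ 17.7  16.5  -6.7  -0.2 -66.9  59.9] [ 0.62625241 -0.00081264  0.2143827 ]
```

View pics/up_c.png

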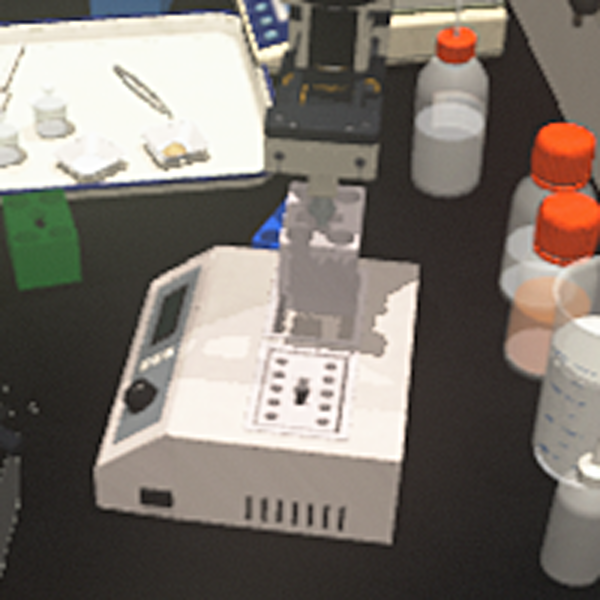

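The insert is fully out at side-view crop (320,260), hanging level above the heater, and the narrow insert is still in its bay at (300,390). The moves can't tilt the tool. So I'll hang the insert beside the heater's free -y side and press it against the heater's top edge, which pivots the key in the pads. Then I'll raise it again.

```bash
python3 - <<'E'
from h import *
goto((.590,-.213,.2144),-103)
E
```

```text
shift mm [ 10.8 215.   -0.9] turn 90.5 | rot [-1.7991e+02  1.6000e-01 -1.2510e+01] t 13.3
```

Request:
arm_command(rows=[0,2,0,1,0,6,0,2.5,1,12,0,5,1,20,0,8,2,30,0,12,2,42,0,17,3,55,0,22,3,68,0,28,4,82,0,34,5,96,0,40,5,110,0,46,6,124,0,52,7,138,0,58,8,152,0,64,8,166,0,70,9,179,0,75,10,191,0,80,10,201,-0.5,84,10.8,209,-0.9,87,10.8,213,-0.9,89])

```text
t: 15.3
tool_pos: [0.5901, -0.212, 0.2142]
tcp_rot: [179.8, 0.1, -101.7]
force: [-0.1, -0.4, -3.8]
finger_gap: 0.0136
```

Request:
arm_command(rows=[0,0,0,1,0,0,0,1,0,0,0,1])

```text
t: 15.6
tool_pos: [0.5901, -0.2117, 0.2141]
tcp_rot: [179.8, 0.1, -102.7]
force: [-0.3, -0.6, -4.0]
finger_gap: 0.0136
```

```bash
cat > look.py <<'E'
from h import *
import sys
s=get_state(); print({k:np.round(s[k],3) for k in("t","finger_gap","force","moment","qpos","tool_pos","tcp_rot")})
P=s["tool_pos"]; u,v=[int(round(x)) for x in proj("side",P)]; print(u,v)
for n in("side","top"):
    i,d=imaging.get_image(n); cv2.imwrite(f"pics/{sys.argv[1]}_{n}.png",i); np.save(f"{sys.argv[1]}_{n}.npy",d)
    if n=="side":
        a=max(v-70,0); cv2.imwrite(f"pics/{sys.argv[1]}_c.png",cv2.resize(i[a:a+150,u-75:u+75],(600,600),interpolation=cv2.INTER_CUBIC)); print("crop origin",u-75,a)
E
python3 look.py b
```

```text
{'t': np.float64(15.6), 'finger_gap': np.float64(0.014), 'force': array([-0.346, -0.63 , -4.02 ]), 'moment': array([ 0.018,  0.083, -0.005]), 'qpos': array([ -1.993,  16.64 ,  -6.561,  -0.127, -66.969, -10.634]), 'tool_pos': array([ 0.59 , -0.212,  0.214]), 'tcp_rot': array([ 1.79812e+02,  8.30000e-02, -1.02676e+02])}
354 222
crop origin 279 152
```

View pics/b_c.png

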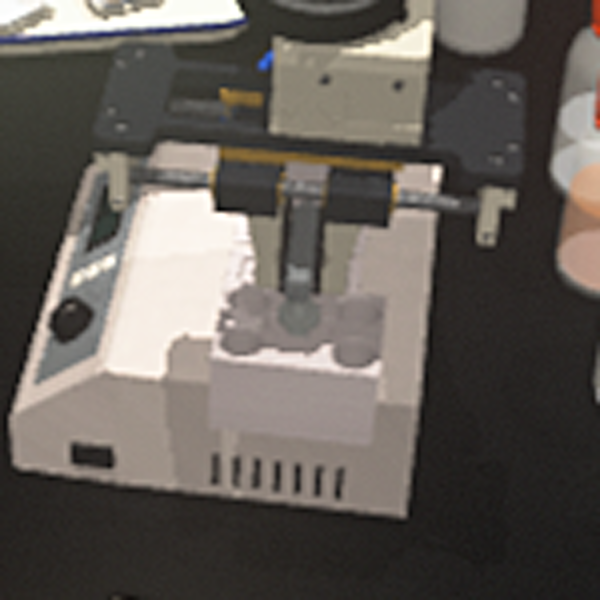

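The insert hangs level in front of the heater's -y wall, with its broad face parallel to it (crop 210–385, 290–440). I'll lower it 58 mm with a little extra gap.

Request:
arm_command(rows=[1,0,3,0,3,0,9,0,4,0,16,0,4,0,23,0,4,0,30,0,4,0,37,0,4,0,44,0,4,0,50,0,4,0,55,0,4,0,58,0,4,0,58,0])

```text
t: 16.8
tool_pos: [0.5889, -0.2154, 0.1557]
tcp_rot: [179.8, 0.1, -102.7]
force: [-1.0, -0.4, -3.6]
finger_gap: 0.0136
```

Request:
arm_command(rows=[-3,0,0,0,-7,0,0,0,-11,0,0,0,-15,0,0,0,-19,0,0,0,-23,0,0,0,-26,0,0,0,-26,0,0,0], grip_force=40)

```text
t: 17.6
tool_pos: [0.595, -0.1913, 0.1575]
tcp_rot: [179.9, -0.1, -102.6]
force: [-2.0, -6.7, 2.8]
finger_gap: 0.0138
```

Request:
arm_command(rows=[-4,0,0,0,-8,0,0,0,-12,0,0,0,-16,0,0,0,-20,0,0,0,-20,0,0,0])

```text
t: 18.2
tool_pos: [0.5998, -0.173, 0.1596]
tcp_rot: [180.0, -0.2, -102.6]
force: [-2.8, -5.8, 5.5]
finger_gap: 0.0136
```

```bash
python3 look.py c
```

```text
{'t': np.float64(18.2), 'finger_gap': np.float64(0.014), 'force': array([-2.78 , -5.816,  5.529]), 'moment': array([-2.471,  1.27 , -0.008]), 'qpos': array([  1.93 ,  18.638, -11.375,   0.233, -60.05 , -14.623]), 'tool_pos': array([ 0.6  , -0.173,  0.16 ]), 'tcp_rot': array([ 179.989,   -0.211, -102.576])}
355 229
crop origin 280 159
```

View pics/c_c.png

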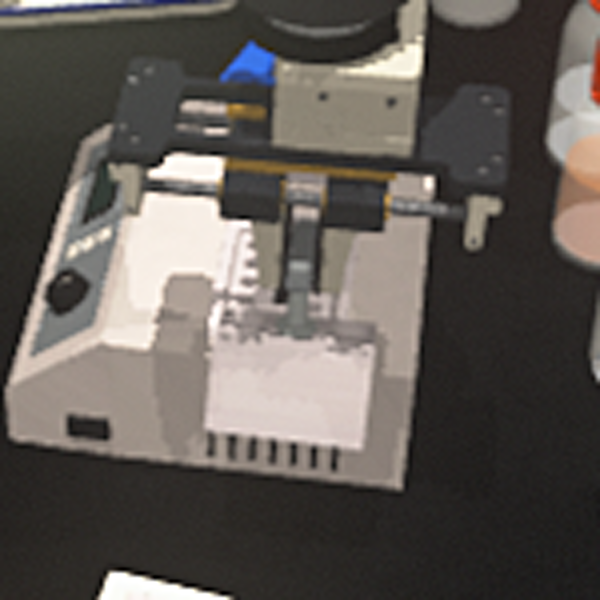

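It is tilting as planned: the outer face now fills crop (205–375, 330–450) and the bar has turned between the pads. I'll continue and measure the tilt from the depth of that face.

Request:
arm_command(rows=[-4,0,0.5,0,-8,0,1,0,-12,0,1.5,0,-16,0,2,0,-20,0,2.5,0,-24,0,3,0,-28,0,3,0,-32,0,3,0,-32,0,3,0])

```text
t: 19.2
tool_pos: [0.6062, -0.143, 0.1569]
tcp_rot: [179.9, -0.3, -102.6]
force: [-2.0, -5.8, -1.4]
finger_gap: 0.0137
```

```bash
cat > tilt.py <<'E'
from h import *
import sys
def tilt(tag,s):
    # outer broad face of the insert: depth points near the expected place, RANSAC plane fit
    d=np.load(f"{tag}_side.npy"); img=cv2.imread(f"pics/{tag}_side.png"); G=grid("side",d); A=s["tool_pos"]+[0,0,.019]
    q=np.radians(s["tcp_rot"][2]); o=np.array([np.cos(q),np.sin(q),0]); w=np.array([-o[1],o[0],0])  # o: away from heater
    L=G-A; a=L@o; b=L@w; z=L[...,2]
    m=(d>0)&(abs(b)<.036)&(a>.012)&(a<.13)&(z<-.02)&(z>-.11); P=np.stack([a[m],b[m],z[m]],1)
    rng=np.random.default_rng(0); best=None
    for _ in range(400):
        t=P[rng.choice(len(P),3,False)]; n=np.cross(t[1]-t[0],t[2]-t[0]); n/=np.linalg.norm(n)+1e-12
        k=abs((P-t[0])@n)<.0025
        if abs(n[1])<.25 and n[0]*np.sign(n[2]+1e-9)>-2 and (best is None or k.sum()>best.sum()): best=k
    Q=P[best]; c=Q.mean(0); n=np.linalg.svd(Q-c)[2][2]; n*=np.sign(n[0])
    print(tag,"pts",len(P),len(Q),"centre",c.round(3),"normal",n.round(3),"face normal up-angle",np.degrees(np.arctan2(n[2],n[0])).round(1),"dist",(n@c).round(4))
if __name__=="__main__": tilt(sys.argv[1],get_state())
E
python3 look.py d; python3 tilt.py d
```

```text
{'t': np.float64(19.2), 'finger_gap': np.float64(0.014), 'force': array([-2.022, -5.821, -1.427]), 'moment': array([-2.784,  0.917, -0.006]), 'qpos': array([  4.862,  18.675, -11.767,   0.367, -59.712, -17.61 ]), 'tool_pos': array([ 0.606, -0.143,  0.157]), 'tcp_rot': array([ 179.949,   -0.348, -102.562])}
356 220
crop origin 281 150
d pts 794 596 centre [ 0.069  0.    -0.035] normal [ 0.703 -0.013  0.712] face normal up-angle 45.4 dist 0.0231
```

Request:
arm_command(rows=[-4,0,0,0,-8,0,0,0,-12,0,0,0,-15,0,0,0,-15,0,0,0])

```text
t: 19.8
tool_pos: [0.6089, -0.1297, 0.1573]
tcp_rot: [179.9, -0.5, -102.6]
force: [-1.7, -7.2, -1.0]
finger_gap: 0.0138
```

Request:
arm_command(rows=[0,0,0,0,0,0,0,0,0,0,-3,0,0,0,-9,0,0,0,-17,0,0,0,-26,0,0,0,-36,0,0,0,-46,0,0,0,-56,0,0,0,-66,0,0,0,-74,0,0,0,-79,0,0,0,-80,0,0,0,-80,0], grip_force=60)

```text
t: 21.2
tool_pos: [0.6091, -0.1291, 0.2371]
tcp_rot: [179.9, -0.5, -102.6]
force: [0.0, 0.5, -4.4]
finger_gap: 0.0135
```

```bash
python3 look.py e; python3 tilt.py e
```

```text
{'t': np.float64(21.2), 'finger_gap': np.float64(0.013), 'force': array([ 0.043,  0.514, -4.362]), 'moment': array([ 0.205,  0.046, -0.04 ]), 'qpos': array([  6.251,  15.364,  -5.51 ,   0.456, -69.379, -18.971]), 'tool_pos': array([ 0.609, -0.129,  0.237]), 'tcp_rot': array([ 179.899,   -0.486, -102.558])}
358 187
crop origin 283 117
e pts 939 728 centre [ 0.072  0.    -0.039] normal [ 0.789 -0.004  0.614] face normal up-angle 37.9 dist 0.0334
```

View pics/e_c.png

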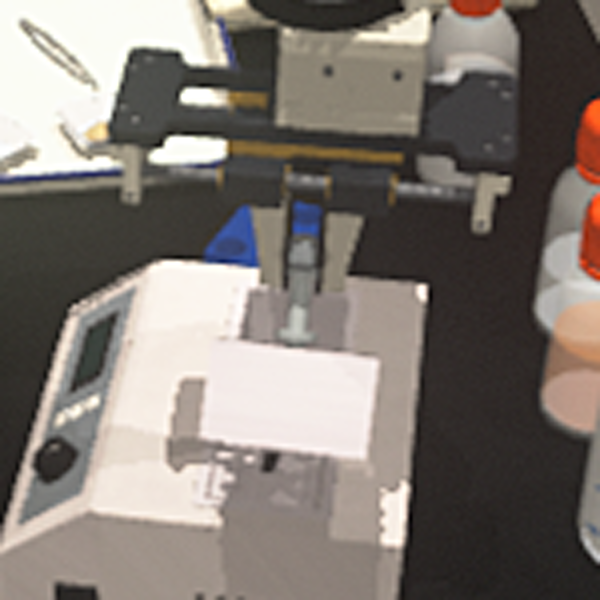

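It hangs free, tipped about 38°, with the underside facing outward (face at crop 205–380, 340–460). I'll carry it gently up and back over the heater for clear margin, then check again.

Request:
arm_command(rows=[0,0,-1,0,-1,0,-4,0,-3,0,-8,0,-6,0,-13,0,-10,0,-19,0,-15,0,-25,0,-20,0,-30,0,-26,0,-34,0,-32,0,-37,0,-38,0,-39,0,-44,0,-40,0,-50,0,-40,0,-56,0,-40,0,-62,0,-40,0,-67,0,-40,0,-72,0,-40,0,-76,0,-40,0,-79,0,-40,0,-80,0,-40,0,-80,0,-40,0])

```text
t: 23.3
tool_pos: [0.6265, -0.0506, 0.276]
tcp_rot: [179.9, -0.5, -102.6]
force: [-0.1, -0.2, -3.9]
finger_gap: 0.0135
```

Request:
arm_command(rows=[0,0,0,0,0,0,0,0,0,0,0,0,0,0,0,0,0,0,0,0,0,0,0,0,0,0,0,0,0,0,0,0,0,0,0,0,0,0,0,0])

```text
t: 24.3
tool_pos: [0.6265, -0.0506, 0.276]
tcp_rot: [179.9, -0.5, -102.6]
force: [-0.1, -0.1, -3.6]
finger_gap: 0.0134
```

```bash
python3 look.py f; python3 tilt.py f; python3 - <<'E'
from h import *
s=get_state(); d=np.load("f_side.npy"); G=grid("side",d); A=s["tool_pos"]+[0,0,.019]
q=np.radians(s["tcp_rot"][2]); o=np.array([np.cos(q),np.sin(q),0]); L=G-A; a=L@o; b=L@np.array([-o[1],o[0],0]); z=G[...,2]
m=(abs(b)<.035)&(a>.03)&(a<.12)&(z>.12); print("lowest visible insert z",np.percentile(z[m],[0,1,5]).round(3))
i=cv2.imread("pics/f_side.png"); cv2.imwrite("pics/f_w.png",cv2.resize(i[90:390,200:500],(600,600)))
E
```

```text
{'t': np.float64(24.3), 'finger_gap': np.float64(0.013), 'force': array([-0.113, -0.129, -3.552]), 'moment': array([0.143, 0.02 , 0.078]), 'qpos': array([ 13.396,  14.83 ,  -1.152,   0.401, -74.366, -26.056]), 'tool_pos': array([ 0.626, -0.051,  0.276]), 'tcp_rot': array([ 179.857,   -0.499, -102.55 ])}
362 150
crop origin 287 80
f pts 865 682 centre [ 0.072  0.001 -0.039] normal [ 0.783 -0.005  0.622] face normal up-angle 38.5 dist 0.0322
lowest visible insert z [0.235 0.239 0.247]
```

View pics/f_w.png

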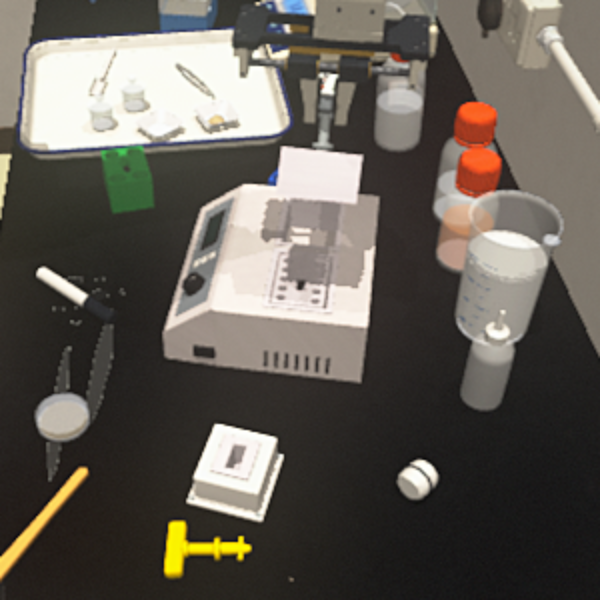

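The insert is steady at about 38.5°, its hidden lowest corner is at roughly z = 0.20 (about 10 cm above the heater), and nothing else was disturbed. I'm handing in.

```bash
python3 -c "
from station import job,get_state
print(job.job_done()); print(get_state()['t'])"
```

```text
the job is handed in; nothing more can be done
None
the job is handed in; nothing more can be done
```

The job is handed in: the four-well insert is out of its bay and held up on the key, tipped to about 38°. It took about 24 s of the 58 s allowed.

I took the grey-handled key from its rest and put its pin through the wide insert's keyhole without any contact force. After a 90° turn I drew the insert straight up. The moves cannot tilt the tool, so I tipped the insert by pressing its side against the heater's -y top edge (about 7 N). That turned the key in the pads; I then lifted it clear and carried it back over the heater.

**Last checks:**
- **Tilt:** a plane fitted to the insert's side face in the side camera's depth gave 37.9° just after release and 38.5° after the final carry and a 1 s hold.
- **Clearance:** the lowest visible part of the insert was at z = 0.235 m. I estimate the hidden lowest corner at about 0.20 m, roughly 10 cm above the heater; that corner was worked out, not seen.
- **Hold:** the grip was steady at a 13.4 mm gap, and the load of about 3.6–4 N matches the key plus the insert.
- **Other things:** the narrow insert is still in its bay, and the yellow, green and blue look-alikes were not touched.

No check failed. The two cameras differed by 1–3 mm and about 3° on the keyhole and handle, so I used values between them, and the insertion went in cleanly.

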